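Load the polishing tool magazine and hold its recessed register button

TASK

Load the tool magazine of the polishing machine: first the drum stone (the wide flat-topped one) fully home in hole 1, next to the control box, then the pencil stone (the slim pointed one) fully home in hole 2, the next hole. With both stones home, and not before, press the recessed button in the control box: take the reset pin from its wooden holder, reach it through the round opening in the box's top and push the button fully down; finish the job while still gripping the pin and holding the button down with it. Leave the other stones and the things lying about where they are.

Things in the scene. Friction and masses are not known exactly. Their poses are not given: they have to be found in the camera images.
- magazine: Fixed tool magazine: aluminium bar (64 x 170 along its y, 40 high) with three holes in a row along y, 48 apart: hole 1 at y 0, hole 2 at -48, hole 3 at -96 mm, marked with 1, 2, 3 black dots. Joined to the bar's +y end, a grey control box (80 x 80, 62 high) centred at y +85 mm. Origin under the middle, on the table; z up.
- hole1 (a point): Hole 1, next to the control box (one dot): mouth centre at the bar's top, 40 mm above the table. All block holes: diameter 12, 34 deep, chamfered; a stone is home when its shoulder lies on the bar's top, that is its origin is at this point.
- hole2 (a point): Hole 2 (two dots), mouth centre; like hole 1.
- opening (a point): Centre of the round opening (diameter 14) in the control box's top, 62 mm above the table. The button's white face (diameter 11) lies straight below it, 18 mm under the box top when up; the well is as wide as the opening.
- button (a joint): Travel of the recessed spring button, m: 0 up, 0.005 fully down at its stop. It begins to move at about 1.8 N, needs about 4.8 N to be fully down, and springs back when let go.
- stock: Fixed wooden storage block 60 x 160 x 40 high, its three holes 50 apart along its y (at y -50, 0, +50 mm), holding drum, pencil and ball stones upright in any order; it may stand at the left or right of the table. Origin at the middle of the underside.
- drum: Loose grey mounted stone with a cylindrical flat-topped head, diameter 36, 40 high, about 0.12 kg; below the head a steel shank, diameter 9, 30 long, chamfered foot; origin on the axis at the shoulder (underside of the head, where head and shank meet), z up the axis. Starts upright in the storage block, shoulder on the block's top.
- pencil: Loose grey mounted stone with a slim head, diameter 22, straight for 34 mm above the shoulder and then tapered to a blunt point at 50, about 0.06 kg; below the head a steel shank, diameter 9, 30 long, chamfered foot; origin on the axis at the shoulder (underside of the head, where head and shank meet), z up the axis. Starts upright in the storage block.
- holder: Fixed wooden pin holder, 56 x 56 x 40 high, one 12 mm through hole in its middle; at the other side of the table from the storage block. Origin at the middle of the underside.
- pin: Loose reset pin, about 0.05 kg, standing upright in the holder: round aluminium handle, diameter 16, 64 long, above a steel pin, diameter 6, 38 long. Origin on the axis at the lower end of the handle (it rests on the holder's top, 40 mm above the table); z up the axis. The handle does not fit through the opening.
- pin_tip (a point): The lower end of the reset pin, 38 mm below the pin's origin.
- ball: Loose mounted stone with a ball head (diameter 32, 37 high) in the storage block; leave it. Origin at the shoulder.
- cone: Loose mounted stone with a cone head (diameter 30, 36 high), already in hole 3 of the magazine; leave it. Origin at the shoulder.
- oil: Oil bottle, diameter 52, 130 high, near the back of the table; leave it. Origin at the middle of the underside.
- jar: White jar, diameter 68, 70 high, near the back of the table; leave it. Origin at the middle of the underside.
- wrench: Wrench 150 long lying between the robot and the magazine; leave it.
- disc: Grinding disc, diameter 80, 12 thick, bore 22, lying flat beside the magazine; leave it. Origin at the middle of the underside.
- brush: Brush 170 long lying behind the magazine; leave it.
Things that resemble listed ones, but are neither listed nor needed, are in the scene too. Leave any blue or orange look-alike of the pencil alone.

How it is judged:
By the outcome, as a careful person would: the job done as asked, in the order asked, and still so for the second after the job is handed in, while the arm keeps its last pose, push and grip.
It also fails if it takes over 70 s, if anything falls off the work surface, if the arm or the gripper's body presses on something with over 40 N, if the wrist force passes 120 N, or if a joint passes its speed limit or range.

ROBOT

A 7-joint arm with a two-finger parallel gripper is mounted at the origin on the work surface. World frame = base frame: x ahead of the robot, y to its left, z up, the work surface at z = 0. Lengths are in mm, angles in degrees, forces in N, time in s.
With the tool pointing down it reaches from about 400 to 875 mm from the base axis. Payload 6.5 kg.
Tool frame: the origin (TCP) lies on the centre line of the jaws, within the pads' length; the fingertips stand 17 mm ahead of it and the grasp point (between the pads) lies 2 mm behind it; z points along the fingers, y is the line along which they close (so a half turn about z gives the same grasp; the last joint's range is limited). The gripper opens to 85 mm and grips with 20 to 120 N. Pads are 22 mm wide; open, the fingers measure 114 mm over their backs; the gripper's body (76 mm by 85 mm) begins 54 mm behind the grasp point. The pads swing forward as they close: fully open they stand 13 mm farther back than shut.
Start: joints at [62.154, 30.733, -0.252, 88.115, 0.149, 61.152, -4.079], TCP at [264.921, -593.555, 248.29] pointing down, gripper open.
Joint ranges: [-154.64, 154.64], [-21.42, 123.67], [-72.66, 72.17], [13.99, 137.28], [-74.86, 254.86], [10.95, 109.41], [-158.01, 158.01]. Speed limits (degrees/s): [136.94, 136.94, 180, 180, 180, 180, 180].

INTERFACE

Orientations are given as a 3x3 rotation matrix whose columns are the frame's x, y, z axes.
In Python, from rig import sensors, optics, job_done gives the robot as it stands.
- The arm moves only by the tool jog_arm, never from a script. Its argument "steps" is one flat list of numbers, 7 for each row, row after row: the turn, a rotation vector about the tool's x, y, z in rad, then the shift along the tool's x, y, z in m, then the closure in counts, from 0 (fully open) to 255 (shut). In form: [wx, wy, wz, tx, ty, tz, hand, wx, wy, wz, tx, ty, tz, hand, ...]. A call has 1 to 12 rows; each row shifts and turns the commanded pose from where the row before left it, along the tool's axes as they then stand; what a row does not reach is not made up. A row lasts 1/12 s, in which the tool goes at most 41.7 mm and 7.16 degrees, less where a joint would pass 70% of its speed; a pose out of reach is approached as far as the arm can. A call is refused whole if a number of a shift passes 0.0417 or a number of a turn 0.125, either way. A call with a gripper value outside its range is refused whole. The fingers move at their own pace and stop on an object; the grip force is fixed at half the most. Time passes only in rows, so rows that do not move let the fingers close. It gives the time, the measured TCP pose, the force, the opening and the grip force at its end, in the units of the state.
- sensors.state(): the state, without advancing time (a new reading comes with each control period).
- optics.grab_frame(name): name is "scene" or "side" or "wrist"; returns the picture (400x640x3 uint8, blue, green, red); there is no depth.
- optics.get_calibration(name): a dict with "fx", "fy", "cx", "cy" (pixels), "distortion" ([k1, k2, p1, p2, k3] as OpenCV has them; the pictures are not rectified), "camera_from_world" (4x4, takes a point from world to camera coordinates). Camera axes: x right, y up, looking along -z (the intrinsics and any distortion apply to the point x, -y, -z); pixel columns grow to the right and rows downward; lengths in mm; the calibration is good to about 2 mm. A picture is of the moment at which its call begins: read the wrist's pose just before it. get_calibration takes no time and is no camera call; for the wrist camera it gives the pose at the moment of the call.
- job_done(): hands the job in; it is judged then, once.
The state is a dict: "t": time; "joint_pos": joint angles; "joint_velocities": joint speeds; "tau": joint torques, N m; "tool_pos": TCP position; "ee_rot": TCP orientation; "contact_force": force on the tool from outside, world axes, zero at the start; "moment": the same for the moment, N m; "finger_gap": opening from 0.0 (shut) to 1.0 (fully open); "finger_force": force on a finger pad.
Only numpy, scipy, OpenCV 4.12 (cv2) and the standard library are available. Lean on these libraries where they do the work, as an engineer would, in place of code of your own. Each camera call takes 0.05 s, during which the arm holds its last target. There are 200 camera calls.

## Working session

There is one attempt and no reset: what is moved stays moved. The work goes in short steps, Python scripts to look and compute and a tool call to move; the robot and the scene stay as the last step left them, time stands still between calls to the robot, and variables do not carry over. Pictures are saved under pics/ and viewed, at most 13 in all, crops included, and the job is handed in when it is done.

Besides the shell and the picture viewer there is one more tool, called as a command line: name --argument value ..., lists and objects as JSON in quotes. jog_arm: Moves the arm, as the interface text tells. Its arguments: {"type":"object","properties":{"steps":{"type":"array"}},"required":["steps"]}

```bash
ls; mkdir -p pics; python3 - <<'E'
from rig import sensors, optics
import cv2,numpy as np
s=sensors.state();print({k:np.round(v,3).tolist() for k,v in s.items()})
for n in("scene","side"):
    cv2.imwrite(f"pics/{n}0.png",optics.grab_frame(n)); c=optics.get_calibration(n); print(n,{k:np.round(v,3).tolist() for k,v in c.items()})
E
```

```text
pics
{'t': 0.0, 'joint_pos': [62.155, 30.78, -0.252, 88.171, 0.149, 61.151, -4.078], 'joint_velocities': [0.048, 0.048, 0.06, 0.028, 0.089, 0.007, -0.079], 'tau': [-0.0, -58.341, 1.048, -25.91, 0.012, 0.01, 0.0], 'tool_pos': [264.641, -593.025, 247.38], 'ee_rot': [[0.913, 0.408, -0.001], [0.408, -0.913, 0.002], [-0.0, -0.002, -1.0]], 'contact_force': [0.963, -0.002, 0.317], 'moment': [0.012, 0.01, 0.026], 'finger_force': 0.0, 'finger_gap': 1.004}
scene {'fx': 491.964, 'fy': 491.964, 'cx': 318.992, 'cy': 202.653, 'distortion': [0.019, 0.0, 0.0, 0.0, 0.0], 'camera_from_world': [[0.119, 0.993, 0.006, -60.538], [-0.801, 0.093, 0.592, 440.122], [0.587, -0.075, 0.806, -1504.422], [0.0, 0.0, 0.0, 1.0]]}
side {'fx': 448.829, 'fy': 448.829, 'cx': 322.01, 'cy': 201.879, 'distortion': [-0.119, 0.0, 0.0, 0.0, 0.0], 'camera_from_world': [[-0.946, -0.324, -0.002, 545.534], [0.195, -0.575, 0.795, -172.139], [-0.258, 0.752, 0.607, -988.524], [0.0, 0.0, 0.0, 1.0]]}
```

View pics/scene0.png

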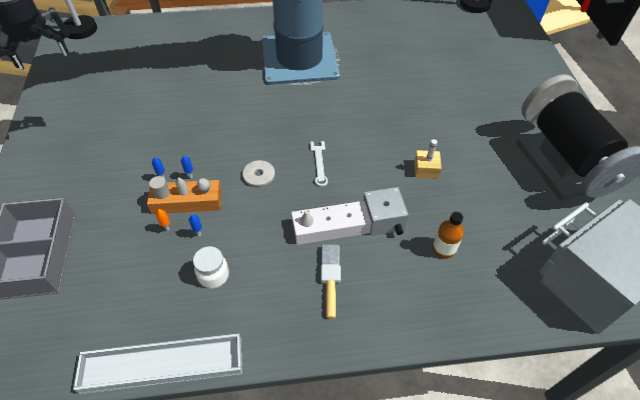

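View pics/side0.png

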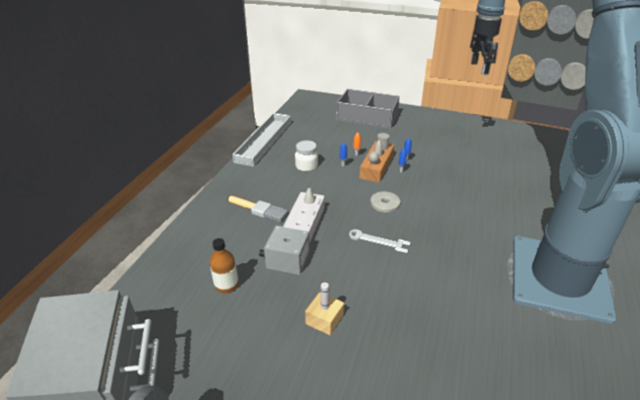

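The scene view shows drum (158,184), pencil (182,186) and ball (204,185) in the stock. The magazine runs from (300,225) to its box opening at (387,204), and the pin is at (433,145). The side view agrees.

```bash
cat > h.py <<'E'
from rig import sensors, optics
import cv2,numpy as np
def ray(c,uv):
    K=np.array([[c["fx"],0,c["cx"]],[0,c["fy"],c["cy"]],[0,0,1]])
    p=cv2.undistortPoints(np.array([[uv]],float),K,np.array(c["distortion"]))[0,0]
    M=np.array(c["camera_from_world"]);R=M[:3,:3]
    return -R.T@M[:3,3], R.T@np.array([p[0],-p[1],-1])
def onz(c,uv,z):
    o,d=ray(c,uv); return o+d*(z-o[2])/d[2]
def px(c,P):
    K=np.array([[c["fx"],0,c["cx"]],[0,c["fy"],c["cy"]],[0,0,1]])
    M=np.array(c["camera_from_world"]);p=M[:3,:3]@np.array(P,float)+M[:3,3]
    return cv2.projectPoints(np.array([[p[0],-p[1],-p[2]]]),np.zeros(3),np.zeros(3),K,np.array(c["distortion"]))[0][0,0]
def togo(s,P):
    "shift in tool axes, m, to bring TCP to P"
    return np.array(s["ee_rot"]).T@(np.array(P)-s["tool_pos"])/1000
def shot(n,f):
    s=sensors.state();c=optics.get_calibration(n);im=optics.grab_frame(n);cv2.imwrite(f"pics/{f}.png",im);return s,c,im
E
python3 - <<'E'
from h import *
c=optics.get_calibration("scene")
for n,uv,z in [("drum top",(157,181),80),("pencil tip",(181,180),90),("ball",(204,185),60),("opening",(387,204),62),("cone tip",(307,211),76),("pin top",(433,142),104)]:
    print(n,onz(c,uv,z).round(0))
im=cv2.imread("pics/scene0.png");hsv=cv2.cvtColor(im,cv2.COLOR_BGR2HSV)
m=cv2.inRange(hsv,(5,150,60),(18,255,255));m[:, :140]=0;m[:,230:]=0
n,l,st,ct=cv2.connectedComponentsWithStats(m);print(st[st[:,4]>50],)
s=sensors.state();w=optics.get_calibration("wrist");M=np.array(w["camera_from_world"]);print(w["fx"],w["cx"],w["cy"],w["distortion"],(-M[:3,:3].T@M[:3,3]).round(1),(M[:3,:3]@np.array(s["ee_rot"])).round(2).tolist(),(np.array(s["ee_rot"]).T@(-M[:3,:3].T@M[:3,3]-s["tool_pos"])).round(1))
E
```

```text
drum top [ 505. -369.   80.]
pencil tip [ 517. -313.   90.]
ball [ 512. -268.   60.]
opening [616. 140.  62.]
cone tip [624. -41.  76.]
pin top [480. 273. 104.]
[[     0      0    640    400 253770]
 [   140      0     12      9     93]
 [   159      0     71      8    425]
 [   147    180     74     47   1712]]
324.2354380950806 318.7128076956564 202.44097941762823 [0.0064357 0.        0.        0.        0.       ] [ 342.9 -559.4  372.3] [[0.0, 1.0, -0.0], [0.95, 0.0, 0.33], [0.33, -0.0, -0.95]] [  85.1    0.9 -124.8]
```

jog_arm --steps '[0,0,0,0.033,-0.014,0.005,0,0,0,0,0.033,-0.014,0.005,0,0,0,0,0.033,-0.014,0.005,0,0,0,0,0.033,-0.014,0.005,0,0,0,0,0.033,-0.014,0.005,0,0,0,0,0.033,-0.014,0.005,0,0,0,0,0.033,-0.014,0.005,0,0,0,0,0.033,-0.014,0.005,0,0,0,0,0.033,-0.014,0.005,0,0,0,0,0.033,-0.014,0.005,0]'

```text
t: 0.93
tool_pos: [509.9, -329.7, 197.8]
ee_rot: [[0.913, 0.407, -0.001], [0.407, -0.913, 0.0], [-0.0, -0.0, -1.0]]
contact_force: [0.9, -0.2, 0.4]
finger_gap: 1.0
finger_force: 0.0
```

jog_arm --steps '[0,0,-0.115,0,0,0,0,0,0,-0.115,0,0,0,0,0,0,-0.115,0,0,0,0,0,0,-0.115,0,0,0,0,0,0,-0.115,0,0,0,0,0,0,-0.115,0,0,0,0,0,0,-0.115,0,0,0,0,0,0,-0.115,0,0,0,0,0,0,-0.115,0,0,0,0,0,0,-0.115,0,0,0,0,0,0,0,0,0,0,0,0,0,0,0,0,0,0]'

```text
t: 1.93
tool_pos: [508.9, -331.2, 197.9]
ee_rot: [[0.005, 1.0, -0.001], [1.0, -0.005, 0.001], [0.001, -0.001, -1.0]]
contact_force: [-0.1, 0.5, 0.8]
finger_gap: 1.001
finger_force: 0.0
```

```bash
python3 - <<'E'
from h import *
s,c,im=shot("wrist","w1")
import pickle;pickle.dump((s,c),open("w1.pkl","wb"))
print(s["tool_pos"],np.round(s["ee_rot"],3).tolist())
E
```

```text
[ 508.87596946 -331.19595418  197.92383205] [[0.005, 1.0, -0.001], [1.0, -0.005, 0.001], [0.001, -0.001, -1.0]]
```

View pics/w1.png

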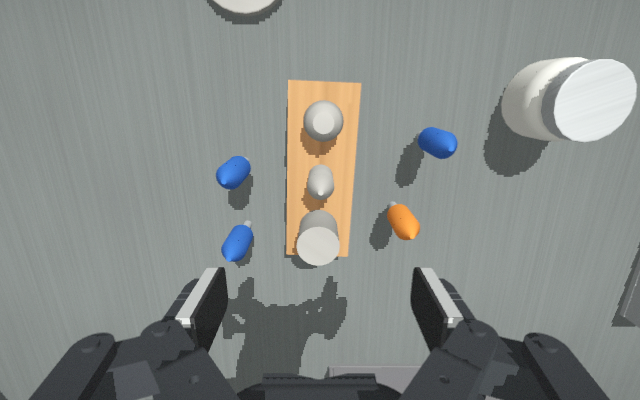

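Wrist view: the stock top spans (289,80), (361,83), (348,257) and (287,255). The drum top is at (318,245), the pencil tip at about (321,194) and the ball at (323,121). Look-alikes stand about 80 px away on both sides.

```bash
python3 - <<'E'
from h import *;import pickle
s,c=pickle.load(open("w1.pkl","rb"))
im=cv2.imread("pics/w1.png");hsv=cv2.cvtColor(im,cv2.COLOR_BGR2HSV)
g=[onz(c,p,40) for p in [(289,80),(361,83),(348,257),(287,255)]]
print("corners",np.round(g,0).tolist(), [np.linalg.norm(g[i]-g[i-1]).round() for i in range(4)])
# drum top: brightest flat grey disc
m=((hsv[...,1]<40)&(hsv[...,2]>165)).astype(np.uint8);r=np.zeros_like(m);r[215:280,285:350]=m[215:280,285:350]
n,l,st,ct=cv2.connectedComponentsWithStats(r);i=1+st[1:,4].argmax();print(st[i],ct[i])
cc=max(cv2.findContours((l==i).astype(np.uint8),0,1)[0],key=cv2.contourArea);h=cv2.convexHull(cc);print(cv2.minEnclosingCircle(h))
(u,v),R=cv2.minEnclosingCircle(h);P=onz(c,(u,v),80);print("drum",P.round(1),"diam",np.linalg.norm(onz(c,(u+R,v),80)-onz(c,(u-R,v),80)).round(1))
print("pencil",onz(c,(320,195),90).round(1),"ball ctr",onz(c,(323,122),60).round(1))
for p in [(232,258),(226,185),(443,152),(410,237)]:print("look",onz(c,p,60).round(0))
E
```

```text
corners [[486.0, -239.0, 40.0], [545.0, -242.0, 40.0], [538.0, -402.0, 40.0], [479.0, -399.0, 40.0]] [np.float64(160.0), np.float64(59.0), np.float64(160.0), np.float64(60.0)]
[ 297  215   42   51 1589] [318.3971051  241.42920076]
((319.5, 239.0), 26.613065719604492)
drum [ 510.5 -363.2   80. ] diam 43.9
pencil [ 511.  -321.9   90. ] ball ctr [ 513.7 -271.    60. ]
look [ 431. -391.   60.]
look [ 432. -322.   60.]
look [ 611. -295.   60.]
look [ 591. -371.   60.]
```

jog_arm --steps '[0,0,0,-0.02,0.0005,0.01,0,0,0,0,-0.0195,0.0005,0.011,0,0,0,0,0,0,0.028,0,0,0,0,0,0,0.028,0,0,0,0,0,0,0.028,0,0,0,0,0,0,0.028,0,0,0,0,0,0,0,0,0,0,0,0,0,0,0]'

```text
t: 2.65
tool_pos: [509.3, -370.0, 64.4]
ee_rot: [[0.002, 1.0, -0.003], [1.0, -0.002, 0.002], [0.002, -0.003, -1.0]]
contact_force: [-0.0, 0.0, 0.2]
finger_gap: 0.998
finger_force: 0.0
```

jog_arm --steps '[0,0,0,0,0,0,255,0,0,0,0,0,0,255,0,0,0,0,0,0,255,0,0,0,0,0,0,255,0,0,0,0,0,0,255,0,0,0,0,0,0,255,0,0,0,0,0,0,255,0,0,0,0,0,0,255,0,0,0,0,0,0,255,0,0,0,0,0,0,255]'

```text
t: 3.48
tool_pos: [509.9, -371.3, 66.9]
ee_rot: [[0.002, 1.0, -0.0], [1.0, -0.002, -0.001], [-0.001, -0.0, -1.0]]
contact_force: [-4.6, 1.9, 8.1]
finger_gap: 0.406
finger_force: 59.2
```

jog_arm --steps '[0,0,0,0,0,-0.01,255,0,0,0,0,0,-0.03,255,0,0,0,0,0,-0.035,255,0,0,0,0,0,-0.035,255]'

```text
t: 3.82
tool_pos: [509.8, -370.4, 176.9]
ee_rot: [[0.001, 1.0, -0.0], [1.0, -0.001, 0.001], [0.001, -0.0, -1.0]]
contact_force: [1.5, -0.9, -0.6]
finger_gap: 0.41
finger_force: 60.2
```

jog_arm --steps '[0,0,0,0.03,0.009,0,255,0,0,0,0.03,0.009,0,255,0,0,0,0.03,0.009,0,255,0,0,0,0.03,0.009,0,255,0,0,0,0.03,0.009,0,255,0,0,0,0.03,0.009,0,255,0,0,0,0.03,0.009,0,255,0,0,0,0.03,0.009,0,255,0,0,0,0.03,0.009,0,255,0,0,0,0.03,0.009,0,255,0,0,0,0.03,0.009,0,255,0,0,0,0.03,0.009,0,255]'

```text
t: 4.82
tool_pos: [618.9, -9.2, 176.3]
ee_rot: [[0.001, 1.0, 0.001], [1.0, -0.001, -0.0], [-0.0, 0.001, -1.0]]
contact_force: [0.7, 1.3, -0.8]
finger_gap: 0.408
finger_force: 60.2
```

jog_arm --steps '[0,0,0,0,0,0,255,0,0,0,0,0,0,255,0,0,0,0,0,0,255]'

```text
t: 5.07
tool_pos: [618.5, -11.4, 175.7]
ee_rot: [[0.001, 1.0, 0.0], [1.0, -0.001, -0.001], [-0.001, 0.0, -1.0]]
contact_force: [-0.3, -0.1, -0.8]
finger_gap: 0.406
finger_force: 60.2
```

```bash
python3 - <<'E'
from h import *
s,c,im=shot("wrist","w2")
import pickle;pickle.dump((s,c),open("w2.pkl","wb"))
print(s["tool_pos"],np.round(s["ee_rot"],3).tolist(),s["finger_gap"])
E
```

```text
[618.47336164 -11.40975266 175.73281594] [[0.001, 1.0, 0.0], [1.0, -0.001, -0.001], [-0.001, 0.0, -1.0]] 0.4061378343364213
```

View pics/w2.png

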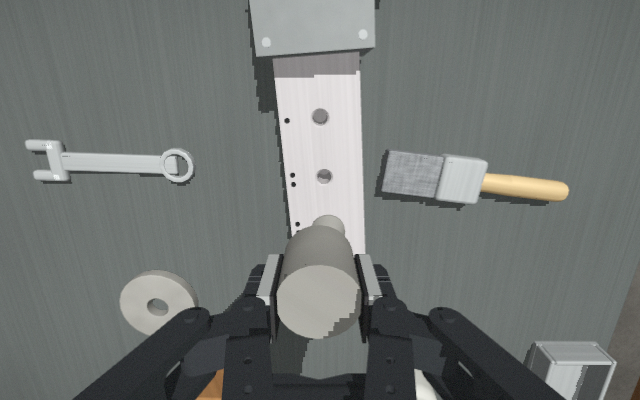

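Wrist view: hole 1 is at (320,117) and hole 2 at (324,177) on the white bar. The gripped drum's top is centred near (318,297).

```bash
python3 - <<'E'
from h import *;import pickle
s,c=pickle.load(open("w2.pkl","rb"))
im=cv2.imread("pics/w2.png");g=cv2.cvtColor(im,cv2.COLOR_BGR2GRAY)
for n,(u,v) in {"h1":(320,117),"h2":(324,177)}.items():
    q=g[v-14:v+15,u-14:u+15]; m=(q<(np.median(q)-25)).astype(np.uint8)
    cc=max(cv2.findContours(m,0,1)[0],key=cv2.contourArea);e=cv2.fitEllipse(cc);p=(e[0][0]+u-14,e[0][1]+v-14)
    print(n,np.round(p,1),np.round(e[1],1),onz(c,p,40).round(1))
h1=onz(c,(320,117),40)
# drum top
q=g[230:350,270:370];
for r in (240,260,270,280,290,300,310,320,330): print(r,g[r,276:366:6])
print("drum px if centred", px(c,[s["tool_pos"][0],s["tool_pos"][1],189]), px(c,[s["tool_pos"][0]-18,s["tool_pos"][1],189]))
E
```

```text
h1 [319.9 116.4] [16.4 17. ] [620.7  53.   40. ]
h2 [324.  175.9] [14.2 15.9] [624.1   5.3  40. ]
240 [115 116 110 110 123 131 136 140 138 141 139 134 208 221 217]
260 [163  27 107 120 125 127 129 132 131 135 134 132 126  70 122]
270 [ 57  89 110 119 171 172 169 171 169 171 172 151 125 114  44]
280 [ 43 100 174 173 173 172 170 172 170 171 172 171 169 147  25]
290 [ 31 171 172 173 172 173 173 175 172 172 171 171 170 170  80]
300 [ 25 174 171 172 171 173 173 173 172 173 172 171 171 169  96]
310 [ 27 174 171 171 173 171 171 170 173 174 173 173 173 123  72]
320 [ 20 176 175 174 174 173 173 170 171 171 172  96  96 100  26]
330 [ 28  60  68 175 175 175 173 172 172 173  94  95 115 120  65]
drum px if centred [316.0965561  306.93065695] [272.11737044 307.01843975]
```

```bash
python3 - <<'E'
from h import *;import pickle
s,c=pickle.load(open("w2.pkl","rb"))
im=cv2.imread("pics/w2.png");g=cv2.cvtColor(im,cv2.COLOR_BGR2GRAY)
T=np.array(s["tool_pos"]);a=np.linspace(0,2*np.pi,60)
def rim(zc,r,dx,dy): 
    p=np.array([px(c,T+[dx+r*np.cos(t),dy+r*np.sin(t),zc-T[2]]) for t in a]);return p[:,0].min().round(),p[:,0].max().round(),p[:,1].min().round(),p[:,1].max().round()
for z in (189,182,175):
    print(z,"top",rim(z,18,2,0),"base",rim(z-40,18,2,0),"foot",rim(z-70,4.5,2,0))
for r in (214,218,222,226,230,236,242,248): print(r,g[r,284:364:4])
s2,c2,im2=shot("side","s2");s3,c3,im3=shot("scene","c2")
u=px(c2,T).astype(int);print(u);k=cv2.resize(im2[u[1]-60:u[1]+60,u[0]-50:u[0]+50],None,fx=5,fy=5)
cv2.imwrite("pics/s2c.png",k)
for z in (189,175,149,135,119,105):print(z,(px(c2,[T[0]+2,T[1],z])-u+[50,60])*5)
E
```

```text
189 top (np.float64(277.0), np.float64(365.0), np.float64(268.0), np.float64(342.0)) base (np.float64(286.0), np.float64(355.0), np.float64(227.0), np.float64(288.0)) foot (np.float64(313.0), np.float64(327.0), np.float64(228.0), np.float64(241.0))
182 top (np.float64(279.0), np.float64(363.0), np.float64(259.0), np.float64(331.0)) base (np.float64(287.0), np.float64(353.0), np.float64(222.0), np.float64(281.0)) foot (np.float64(313.0), np.float64(327.0), np.float64(224.0), np.float64(237.0))
175 top (np.float64(281.0), np.float64(361.0), np.float64(251.0), np.float64(320.0)) base (np.float64(288.0), np.float64(352.0), np.float64(217.0), np.float64(274.0)) foot (np.float64(313.0), np.float64(327.0), np.float64(219.0), np.float64(232.0))
214 [113  62 218 215 217 216 216 216 220 217 215 200 216 219 220 221 219 220
 222 216]
218 [115  65 219 214 218 215 215 214 186 163 169 173 177 176 216 221 218 220
 221 217]
222 [111  63 218  82 214 217 216 211 149 159 170 174 177 174 167 220 220 220
 221 217]
226 [113  80 218 151 220 218 186 131 137 137 140 150 177 172 164 193 219 219
 222 217]
230 [113  79 213 188 121 126 127 131 136 138 140 142 139 136 160 138 220 219
 221 217]
236 [112  62 155 113 119 127 130 135 137 144 142 142 143 137 138 127 220 219
 222 216]
242 [114  98 108 115 124 130 135 138 139 137 141 138 140 138 137 131 122 218
 219 216]
248 [116  97 112 123 126 130 132 135 136 137 138 138 138 138 132 133 127 208
 220 215]
[306 161]
189 [247.98499343 277.16215175]
175 [248.67412459 302.67360525]
149 [249.93212229 349.0207745 ]
135 [250.59788707 373.43386202]
119 [251.34892433 400.87975779]
105 [251.99756282 424.50426227]
```

View pics/s2c.png

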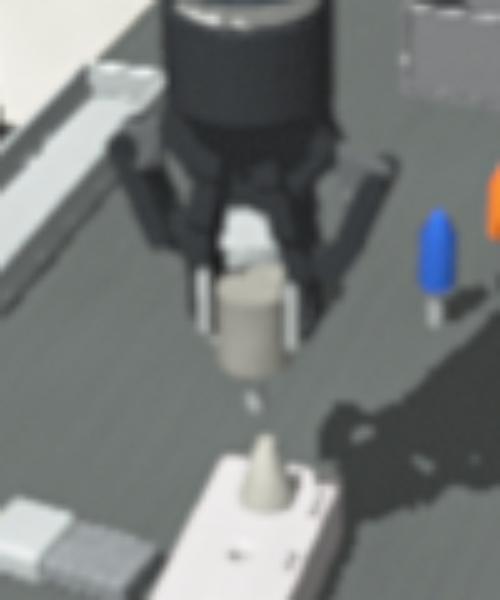

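The side crop shows the drum upright in the jaws, top at about (250,287) and foot at about (253,408). That puts the shoulder about 32 mm below the TCP. The bright thing under it in the wrist view is the cone.

jog_arm --steps '[0,0,0,0.022,0.0003,0,255,0,0,0,0.022,0.0003,0,255,0,0,0,0.0216,0.0003,0.01,255,0,0,0,0,0,0.025,255,0,0,0,0,0,0.02,255,0,0,0,0,0,0.005,255,0,0,0,0,0,0,255,0,0,0,0,0,0,255]'

```text
t: 5.88
tool_pos: [619.9, 53.8, 115.9]
ee_rot: [[0.002, 1.0, 0.0], [1.0, -0.002, -0.0], [-0.0, 0.0, -1.0]]
contact_force: [0.4, 0.5, -1.0]
finger_gap: 0.406
finger_force: 60.2
```

```bash
python3 - <<'E'
from h import *
s,c,im=shot("wrist","w3");T=np.array(s["tool_pos"]);print(T,s["contact_force"])
s2,c2,im2=shot("side","s3");s3,c3,im3=shot("scene","c3")
def crop(im,u,k):
    x,y=np.array(u).astype(int);return cv2.resize(im[y-k:y+k,x-k:x+k],(390,390),interpolation=cv2.INTER_CUBIC)
H=[620.7,53,40]
cv2.imwrite("pics/q3.png",np.hstack([crop(im2,px(c2,T-[0,0,40]),32),crop(im3,px(c3,T-[0,0,40]),32)]))
for cc in(c2,c3):
    o=px(cc,T-[0,0,40]).astype(int)
    for n,P in (("hole",H),("axis z50",[H[0],H[1],50]),("axis z80",[H[0],H[1],80]),("box top corner",[H[0],H[1],120])):print(n,((px(cc,P)-o+32)*390/64).round())
E
```

```text
[619.89510522  53.83390317 115.8962407 ] [ 0.39222873  0.5390505  -1.01494498]
hole [199. 265.]
axis z50 [198. 245.]
axis z80 [195. 186.]
box top corner [191. 103.]
hole [191. 257.]
axis z50 [192. 241.]
axis z80 [197. 193.]
box top corner [203. 126.]
```

View pics/q3.png

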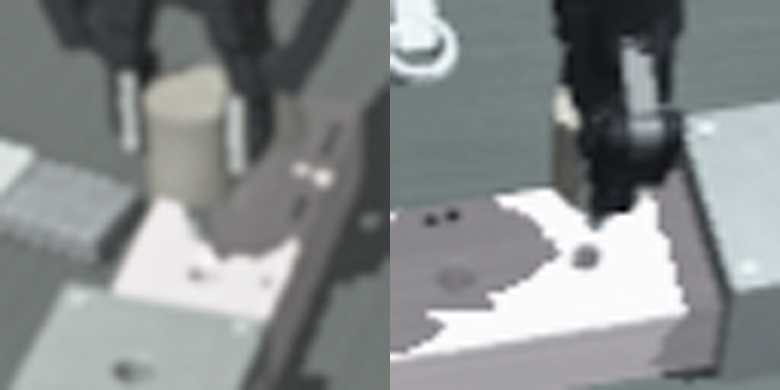

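The side half shows the drum head spanning about x 147–225 above the hole at (200,272). The scene half shows the hole at (585,257). The drum may be a few mm off in x, so I'm checking it numerically.

```bash
python3 - <<'E'
from h import *
s=sensors.state();T=np.array(s["tool_pos"]);print(T)
c2=optics.get_calibration("side");im=cv2.imread("pics/s3.png");c3=optics.get_calibration("scene");i3=cv2.imread("pics/c3.png")
for z in(124,110,100,90,84,70):print(z,px(c2,[620.7,53,z]).round(1),px(c3,[620.7,53,z]).round(1))
u,v=px(c2,[620.7,53,100]).astype(int)
for r in range(v-12,v+16,3):print(r,u-14,[tuple(p) for p in im[r,u-14:u+14].sum(1)[:,None]//3].__str__().replace("np.int64","").replace("np.uint64",""))
u,v=px(c3,[620.7,53,100]).astype(int)
for r in range(v-8,v+16,3):print(r,u-14,(i3[r,u-14:u+14].sum(1)//3).tolist())
E
```

```text
[620.4955523   54.46526335 116.71022213]
124 [296.3 194.5] [350.5 192.5]
110 [296.6 199.3] [350.1 196.5]
100 [296.7 202.7] [349.8 199.3]
90 [296.9 206.1] [349.6 202. ]
84 [297.  208.1] [349.4 203.7]
70 [297.2 212.8] [349.1 207.4]
190 282 [((92),), ((69),), ((75),), ((93),), ((86),), ((57),), ((34),), ((34),), ((56),), ((89),), ((110),), ((115),), ((117),), ((135),), ((154),), ((165),), ((171),), ((171),), ((161),), ((127),), ((81),), ((60),), ((61),), ((61),), ((53),), ((54),), ((61),), ((62),)]
193 282 [((102),), ((82),), ((113),), ((164),), ((164),), ((111),), ((83),), ((127),), ((164),), ((180),), ((183),), ((184),), ((185),), ((184),), ((183),), ((182),), ((182),), ((184),), ((186),), ((170),), ((130),), ((81),), ((60),), ((57),), ((55),), ((50),), ((51),), ((60),)]
196 282 [((106),), ((88),), ((120),), ((167),), ((165),), ((117),), ((121),), ((164),), ((178),), ((180),), ((180),), ((180),), ((182),), ((183),), ((184),), ((184),), ((185),), ((185),), ((176),), ((154),), ((162),), ((188),), ((158),), ((91),), ((53),), ((46),), ((41),), ((60),)]
199 282 [((111),), ((91),), ((96),),
[... 2369 characters left out ...]
]
200 335 [122, 122, 123, 123, 122, 122, 122, 123, 101, 77, 82, 83, 85, 88, 64, 23, 24, 25, 25, 23, 25, 26, 26, 25, 25, 24, 24, 28]
203 335 [124, 124, 123, 123, 122, 122, 122, 121, 104, 85, 85, 85, 81, 95, 88, 45, 25, 26, 29, 29, 28, 29, 56, 78, 75, 72, 87, 121]
206 335 [230, 249, 249, 249, 249, 249, 249, 249, 249, 249, 231, 144, 97, 111, 84, 38, 35, 33, 36, 36, 30, 58, 163, 238, 248, 221, 141, 140]
209 335 [139, 139, 139, 139, 138, 158, 232, 249, 249, 250, 250, 250, 250, 237, 159, 103, 122, 207, 244, 249, 250, 250, 250, 250, 250, 229, 142, 141]
212 335 [140, 140, 140, 141, 141, 142, 142, 162, 179, 235, 250, 251, 250, 248, 245, 245, 249, 250, 250, 250, 250, 250, 250, 250, 250, 250, 249, 222]
```

jog_arm --steps '[0,0,0,-0.0024,-0.001,0,255,0,0,0,0,0,0.006,255,0,0,0,0,0,0.006,255,0,0,0,0,0,0.004,255,0,0,0,0,0,0.004,255,0,0,0,0,0,0,255]'

```text
t: 6.53
tool_pos: [618.2, 52.2, 94.2]
ee_rot: [[0.001, 1.0, -0.001], [1.0, -0.001, -0.0], [-0.0, -0.001, -1.0]]
contact_force: [0.5, 0.3, -1.3]
finger_gap: 0.405
finger_force: 60.3
```

jog_arm --steps '[0,0,0,0,0,0.003,255,0,0,0,0,0,0.003,255,0,0,0,0,0,0,255]'

```text
t: 6.78
tool_pos: [618.6, 52.1, 88.8]
ee_rot: [[0.001, 1.0, 0.0], [1.0, -0.001, -0.0], [-0.0, 0.0, -1.0]]
contact_force: [1.1, 0.0, -1.6]
finger_gap: 0.404
finger_force: 60.3
```

jog_arm --steps '[0,0,0,0,0,0.004,255,0,0,0,0,0,0.004,255,0,0,0,0,0,0.004,255,0,0,0,0,0,0,255]'

```text
t: 7.12
tool_pos: [618.4, 52.1, 76.4]
ee_rot: [[0.001, 1.0, -0.0], [1.0, -0.001, -0.0], [-0.0, -0.0, -1.0]]
contact_force: [2.1, -1.7, -3.0]
finger_gap: 0.4
finger_force: 60.3
```

jog_arm --steps '[0,0,0,0,0,0.002,255,0,0,0,0,0,0.002,255,0,0,0,0,0,0,255]'

```text
t: 7.37
tool_pos: [618.6, 52.1, 73.0]
ee_rot: [[0.001, 1.0, 0.0], [1.0, -0.001, -0.0], [-0.0, 0.0, -1.0]]
contact_force: [2.0, -2.1, -1.4]
finger_gap: 0.404
finger_force: 60.3
```

jog_arm --steps '[0,0,0,-0.0005,0.0005,0.002,255,0,0,0,0,0,0.002,255,0,0,0,0,0,0,255]'

```text
t: 7.62
tool_pos: [618.6, 52.0, 68.8]
ee_rot: [[0.001, 1.0, -0.001], [1.0, -0.001, 0.0], [0.0, -0.001, -1.0]]
contact_force: [0.7, -0.1, -1.5]
finger_gap: 0.406
finger_force: 60.3
```

jog_arm --steps '[0,0,0,0,0,0.002,255,0,0,0,0,0,0.001,255,0,0,0,0,0,0,255]'

```text
t: 7.87
tool_pos: [618.8, 52.2, 66.9]
ee_rot: [[0.001, 1.0, -0.0], [1.0, -0.001, -0.0], [-0.0, -0.0, -1.0]]
contact_force: [-2.1, -1.6, 7.3]
finger_gap: 0.403
finger_force: 61.3
```

jog_arm --steps '[0,0,0,0,0,0.001,255,0,0,0,0,0,0,0,0,0,0,0,0,0,0,0,0,0,0,0,0,0,0,0,0,0,0,0,0,0,0,0,0,0,0,0,0,0,0,0,0,0,0,0,0,0,0,0,0,0]'

```text
t: 8.53
tool_pos: [618.9, 51.9, 65.1]
ee_rot: [[0.001, 1.0, -0.0], [1.0, -0.001, -0.0], [-0.0, -0.0, -1.0]]
contact_force: [-0.4, 0.2, -0.6]
finger_gap: 1.0
finger_force: 0.0
```

jog_arm --steps '[0,0,0,0,0,-0.02,0,0,0,0,0,0,-0.03,0,0,0,0,0,0,-0.03,0,0,0,0,0,0,-0.03,0,0,0,0,0,0,0,0,0,0,0,0,0,0,0]'

```text
t: 9.03
tool_pos: [620.3, 52.1, 177.3]
ee_rot: [[0.001, 1.0, 0.004], [1.0, -0.001, 0.0], [0.0, 0.004, -1.0]]
contact_force: [-0.5, -0.5, -0.7]
finger_gap: 0.997
finger_force: 0.0
```

```bash
python3 - <<'E'
from h import *
s,c,im=shot("wrist","w4");print(s["tool_pos"],s["contact_force"],s["finger_gap"])
T=np.array(s["tool_pos"]);g=cv2.cvtColor(im,cv2.COLOR_BGR2GRAY)
H=[618.7,53,80]
for z in(80,40):print(px(c,[618.7,53,z]),px(c,[600.7,53,z]),px(c,[618.7,71,z]))
i=im.copy();u=px(c,H).astype(int)
cv2.imwrite("pics/w4c.png",cv2.resize(i[max(0,u[1]-110):u[1]+90,u[0]-130:u[0]+130],None,fx=2,fy=2))
print(u)
E
```

```text
[620.2663755   52.09809314 177.26594461] [-0.49114717 -0.51301901 -0.65307253] 0.9966398923929576
[314.38383438 210.32206529] [289.74541449 210.39115891] [314.2462304  186.65669735]
[314.73979452 193.80133928] [293.49208678 193.85544569] [314.62917493 173.09975534]
[314 210]
```

View pics/w4c.png

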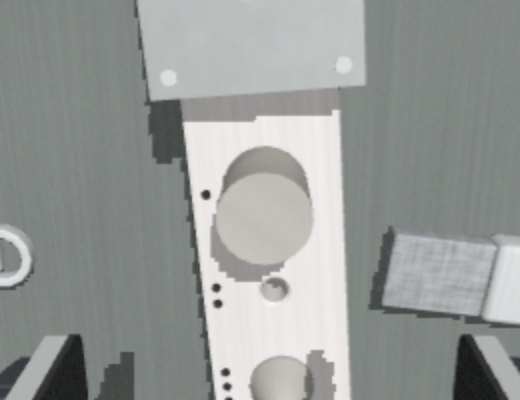

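The wrist crop shows the drum upright in hole 1 (one dot), centred at crop (264,218). Its top is 97 crop px across, which matches z = 80 mm, so it is home. Hole 2 is free at crop (275,290).

jog_arm --steps '[0,0,0,-0.0372,-0.0108,0,0,0,0,0,-0.0372,-0.0108,0,0,0,0,0,-0.0372,-0.0108,0,0,0,0,0,-0.0372,-0.0108,0,0,0,0,0,-0.0372,-0.0108,0,0,0,0,0,-0.0372,-0.0108,0,0,0,0,0,-0.0372,-0.0108,0,0,0,0,0,-0.0372,-0.0108,0,0,0,0,0,-0.0372,-0.0108,0,0,0,0,0,-0.0372,-0.0108,0,0,0,0,0,0,0,0,0,0,0,0,0,0,0,0,0]'

```text
$.steps: bad value
```

```bash
python3 - <<'E'
from h import *
s=sensors.state();print(togo(s,[511,-319.7,64]).round(4),s["tool_pos"])
s,c,im=shot("wrist","w5");hsv=cv2.cvtColor(im,cv2.COLOR_BGR2HSV)
print("pencil tip/shoulder px expected",px(c,[511,-319.7,90]),px(c,[511,-319.7,57]))
u,v=px(c,[511,-319.7,62]).astype(int)
m=(hsv[v-60:v+70,u-50:u+50,1]<60).astype(np.uint8);n,l,st,ct=cv2.connectedComponentsWithStats(m)
for i in range(1,n):
    if st[i,4]>150:print(st[i]+np.array([u-50,v-60,0,0,0]),ct[i]+[u-50,v-60])
E
```

```text
bash:   941 Segmentation fault         python3 - <<'E'
from h import *
s=sensors.state();print(togo(s,[511,-319.7,64]).round(4),s["tool_pos"])
s,c,im=shot("wrist","w5");hsv=cv2.cvtColor(im,cv2.COLOR_BGR2HSV)
print("pencil tip/shoulder px expected",px(c,[511,-319.7,90]),px(c,[511,-319.7,57]))
u,v=px(c,[511,-319.7,62]).astype(int)
m=(hsv[v-60:v+70,u-50:u+50,1]<60).astype(np.uint8);n,l,st,ct=cv2.connectedComponentsWithStats(m)
for i in range(1,n):
    if st[i,4]>150:print(st[i]+np.array([u-50,v-60,0,0,0]),ct[i]+[u-50,v-60])
E
```

jog_arm --steps '[0,0,0,-0.0372,-0.0108,0,0,0,0,0,-0.0372,-0.0108,0,0,0,0,0,-0.0372,-0.0108,0,0,0,0,0,-0.0372,-0.0108,0,0,0,0,0,-0.0372,-0.0108,0,0,0,0,0,-0.0372,-0.0108,0,0,0,0,0,-0.0372,-0.0108,0,0,0,0,0,-0.0372,-0.0108,0,0,0,0,0,-0.0372,-0.0108,0,0,0,0,0,-0.0372,-0.0108,0,0]'

```text
t: 9.97
tool_pos: [508.8, -321.3, 173.7]
ee_rot: [[0.001, 1.0, -0.002], [1.0, -0.001, 0.001], [0.001, -0.002, -1.0]]
contact_force: [0.6, -0.4, -0.2]
finger_gap: 1.001
finger_force: 0.0
```

jog_arm --steps '[0,0,0,0,0,0,0,0,0,0,0,0,0,0]'

```text
t: 10.13
tool_pos: [508.1, -322.9, 173.5]
ee_rot: [[0.007, 1.0, -0.003], [1.0, -0.007, 0.0], [0.0, -0.003, -1.0]]
contact_force: [0.3, 0.4, -0.3]
finger_gap: 0.998
finger_force: 0.0
```

```bash
python3 - <<'E'
from h import *
s=sensors.state();print(togo(s,[511,-319.7,64]).round(4),s["tool_pos"])
s,c,im=shot("wrist","w5");hsv=cv2.cvtColor(im,cv2.COLOR_BGR2HSV)
print("pencil tip/shoulder px expected",px(c,[511,-319.7,90]),px(c,[511,-319.7,57]))
u,v=px(c,[511,-319.7,62]).astype(int)
m=(hsv[v-60:v+70,u-50:u+50,1]<60).astype(np.uint8);n,l,st,ct=cv2.connectedComponentsWithStats(m)
for i in range(1,n):
    if st[i,4]>150:print(st[i]+np.array([u-50,v-60,0,0,0]),ct[i]+[u-50,v-60])
E
```

```text
[0.0032 0.0032 0.1094] [ 508.12459562 -322.87548041  173.45566766]
pencil tip/shoulder px expected [321.51497818 214.26742123] [321.25836315 199.05730854]
[ 271  141   15  130 1906] [277.83840504 204.59443861]
[304 141  42  17 525] [324.43238095 147.50666667]
[ 352  141   19  130 1803] [363.22296173 213.80310593]
[308 181  29  40 941] [321.68012752 200.59404888]
```

jog_arm --steps '[0,0,0,0.003,0.003,0.02,0,0,0,0,0,0,0.03,0,0,0,0,0,0,0.03,0,0,0,0,0,0,0.028,0,0,0,0,0,0,0,0]'

```text
t: 10.6
tool_pos: [510.4, -312.6, 61.5]
ee_rot: [[-0.002, 1.0, -0.009], [1.0, 0.002, 0.006], [0.006, -0.009, -1.0]]
contact_force: [-1.5, 0.7, -0.3]
finger_gap: 1.001
finger_force: 0.0
```

jog_arm --steps '[0,0,0,0,0,0,255,0,0,0,0,0,0,255,0,0,0,0,0,0,255,0,0,0,0,0,0,255,0,0,0,0,0,0,255,0,0,0,0,0,0,255,0,0,0,0,0,0,255,0,0,0,0,0,0,255,0,0,0,0,0,0,255,0,0,0,0,0,0,255,0,0,0,0,0,0,255]'

```text
t: 11.52
tool_pos: [512.8, -317.5, 68.7]
ee_rot: [[0.002, 1.0, -0.001], [1.0, -0.002, -0.001], [-0.001, -0.001, -1.0]]
contact_force: [-5.5, 1.0, 10.5]
finger_gap: 0.241
finger_force: 58.3
```

jog_arm --steps '[0,0,0,0,0,-0.01,255,0,0,0,0,0,-0.03,255,0,0,0,0,0,-0.033,255,0,0,0,0,0,-0.033,255]'

```text
t: 11.85
tool_pos: [513.5, -316.8, 175.1]
ee_rot: [[0.001, 1.0, 0.0], [1.0, -0.001, 0.0], [0.0, 0.0, -1.0]]
contact_force: [1.5, -0.8, -0.9]
finger_gap: 0.236
finger_force: 58.8
```

jog_arm --steps '[0,0,0,0.0328,0.0138,0,255,0,0,0,0.0328,0.0138,0,255,0,0,0,0.0328,0.0138,0,255,0,0,0,0.0328,0.0138,0,255,0,0,0,0.0328,0.0138,0,255,0,0,0,0.0328,0.0138,0,255,0,0,0,0.0328,0.0138,0,255,0,0,0,0.0328,0.0138,0,255,0,0,0,0,0,0,255,0,0,0,0,0,0,255,0,0,0,0,0,0,255]'

```text
t: 12.77
tool_pos: [624.3, -55.2, 173.7]
ee_rot: [[0.001, 1.0, 0.0], [1.0, -0.001, -0.001], [-0.001, 0.0, -1.0]]
contact_force: [-0.1, -1.2, -1.1]
finger_gap: 0.233
finger_force: 58.8
```

```bash
python3 - <<'E'
from h import *;import pickle
s,c,im=shot("wrist","w6");pickle.dump((s,c),open("w6.pkl","wb"))
T=np.array(s["tool_pos"]);print(T,s["finger_gap"])
g=cv2.cvtColor(im,cv2.COLOR_BGR2GRAY)
for n,P in {"h2":[622.5,5.5,40],"drumtop":[619.5,53.5,80],"tip":T+[0,-2,21.3],"shoulder":T+[0,-2,-28.7],"foot":T+[0,-2,-58.7]}.items(): print(n,px(c,P).round(1))
u,v=px(c,[622.5,5.5,40]).astype(int)
q=g[v-14:v+15,u-14:u+15];m=(q<(np.median(q)-25)).astype(np.uint8)
cc=max(cv2.findContours(m,0,1)[0],key=cv2.contourArea);e=cv2.fitEllipse(cc);p=(e[0][0]+u-14,e[0][1]+v-14);print("h2",np.round(p,1),np.round(e[1],1),onz(c,p,40).round(1))
E
```

```text
[624.2520359  -55.15890854 173.74675272] 0.23317267055514362
h2 [314.7 121.6]
drumtop [308.8  46.9]
tip [315.9 324.4]
shoulder [316.6 260.3]
foot [316.8 236.4]
h2 [313.4 117. ] [19.8 28.4] [621.5   9.   40. ]
```

View pics/w6.png

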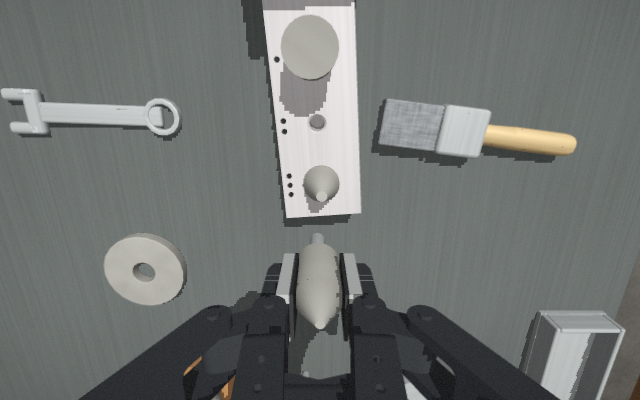

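Wrist view: drum seated in hole 1 at (310,47), hole 2 free at (317,122), cone in hole 3. The gripped pencil has its tip at (319,325) and its foot near (317,235).

```bash
python3 - <<'E'
from h import *;import pickle
s,c=pickle.load(open("w6.pkl","rb"));T=np.array(s["tool_pos"])
g=cv2.cvtColor(cv2.imread("pics/w6.png"),cv2.COLOR_BGR2GRAY)
for r in list(range(230,252,2))+[256,262,300,312,318,322,326,328,330]:print(r,g[r,296:344:2].tolist())
a=np.linspace(0,2*np.pi,60)
for dy in(-4,-2,0):
  for nm,z,R in(("foot",-58.7,3.7),("shank",-57.7,4.5),("shoulder",-28.7,11),("shoulder-5.3",-34,11)):
    p=np.array([px(c,T+[R*np.cos(t),dy+R*np.sin(t),z]) for t in a]);print(dy,nm,p.min(0).round(1),p.max(0).round(1))
E
```

```text
230 [110, 115, 118, 117, 115, 118, 115, 114, 115, 117, 118, 117, 113, 115, 117, 114, 116, 115, 118, 117, 119, 116, 117, 116]
232 [112, 118, 119, 119, 117, 118, 116, 113, 117, 115, 121, 120, 114, 117, 115, 116, 118, 115, 120, 115, 118, 116, 118, 121]
234 [113, 118, 122, 120, 116, 117, 115, 117, 118, 141, 151, 153, 153, 120, 115, 116, 119, 115, 120, 117, 118, 119, 119, 119]
236 [113, 115, 119, 115, 116, 119, 114, 113, 123, 139, 150, 152, 154, 143, 121, 115, 115, 116, 121, 116, 121, 114, 118, 121]
238 [113, 118, 121, 116, 118, 119, 118, 105, 125, 144, 153, 154, 152, 143, 122, 119, 120, 118, 120, 118, 118, 116, 117, 122]
240 [113, 116, 118, 116, 114, 120, 118, 101, 126, 141, 153, 154, 153, 146, 109, 116, 118, 116, 119, 118, 122, 116, 117, 119]
242 [113, 113, 121, 117, 117, 119, 116, 103, 127, 144, 150, 156, 155, 146, 114, 118, 114, 117, 120, 115, 119, 117, 117, 121]
244 [115, 118, 120, 115, 118, 121, 117, 129, 148, 149, 153, 155, 157, 157, 157, 134, 120, 117, 121, 115, 119, 119, 118, 118]
246 [111, 114, 120, 118, 118, 129, 142, 147, 149, 152, 152, 156, 159, 155, 159, 156, 155, 132, 119, 
[... 1065 characters left out ...]
2, 63, 65, 113, 118, 73]
328 [64, 63, 64, 64, 59, 67, 65, 62, 63, 64, 77, 163, 190, 153, 69, 68, 62, 66, 60, 62, 64, 117, 119, 85]
330 [60, 64, 59, 63, 65, 64, 62, 63, 59, 61, 63, 67, 62, 64, 62, 67, 65, 65, 63, 67, 64, 115, 117, 97]
-4 foot [310.9 233.9] [322.7 244.6]
-4 shank [309.6 233.4] [324.1 246.5]
-4 shoulder [296.1 245.2] [337.1 281.4]
-4 shoulder-5.3 [296.7 240.7] [336.6 276.1]
-2 foot [310.9 230.9] [322.8 241.7]
-2 shank [309.5 230.4] [324.1 243.6]
-2 shoulder [296.  241.7] [337.2 278.2]
-2 shoulder-5.3 [296.6 237.3] [336.6 273. ]
0 foot [310.8 227.9] [322.8 238.8]
0 shank [309.5 227.4] [324.1 240.7]
0 shoulder [295.9 238.2] [337.2 275. ]
0 shoulder-5.3 [296.5 234. ] [336.7 269.9]
```

jog_arm --steps '[0,0,0,0.022,-0.0004,0,255,0,0,0,0.022,-0.0003,0,255,0,0,0,0.02,-0.0003,0.01,255,0,0,0,0,0,0.025,255,0,0,0,0,0,0.02,255,0,0,0,0,0,0.005,255,0,0,0,0,0,0,255,0,0,0,0,0,0,255]'

```text
t: 13.48
tool_pos: [623.7, 7.9, 114.0]
ee_rot: [[0.003, 1.0, 0.001], [1.0, -0.003, -0.0], [-0.0, 0.001, -1.0]]
contact_force: [-0.3, -0.3, -0.1]
finger_gap: 0.239
finger_force: 58.8
```

```bash
python3 - <<'E'
from h import *
T=np.mean([sensors.state()["tool_pos"] for _ in range(3)],0);print(T)
s2,c2,im2=shot("side","s7");s3,c3,im3=shot("scene","c7")
H=np.array([624.2,5.2,40])
def crop(im,u):
    x,y=np.array(u).astype(int);return cv2.resize(im[y-32:y+32,x-32:x+32],(390,390),interpolation=cv2.INTER_CUBIC)
cv2.imwrite("pics/q7.png",np.hstack([crop(im2,px(c2,H+[0,0,20])),crop(im3,px(c3,H+[0,0,20]))]))
for cc in(c2,c3):
    o=px(cc,H+[0,0,20]).astype(int)
    for z in(40,54,84,104,134):print(z,((px(cc,[H[0],H[1],z])-o+32.5)*390/64).round())
E
```

```text
[623.66842247   7.92720241 113.97487271]
40 [200. 238.]
54 [199. 211.]
84 [197. 152.]
104 [195. 111.]
134 [193.  49.]
40 [202. 231.]
54 [202. 209.]
84 [204. 161.]
104 [205. 128.]
134 [207.  76.]
```

View pics/q7.png

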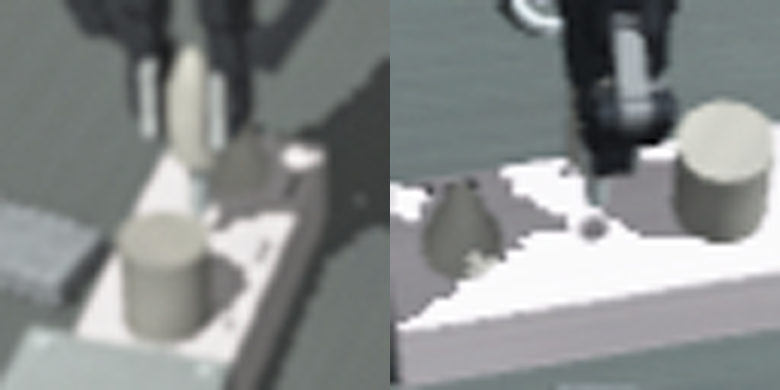

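Side half: the pencil's foot at (200,210) lies on the hole's axis (199,211). Scene half: the foot at about (598,195) is a little right of hole 2 at (592,229), i.e. 2 mm too far in +y. I'll shift it back and lower it.

jog_arm --steps '[0,0,0,-0.0018,0,0,255,0,0,0,0,0,0.005,255,0,0,0,0,0,0.005,255,0,0,0,0,0,0.004,255,0,0,0,0,0,0,255]'

```text
t: 14.0
tool_pos: [622.5, 7.4, 98.1]
ee_rot: [[0.001, 1.0, -0.002], [1.0, -0.001, -0.0], [-0.0, -0.002, -1.0]]
contact_force: [-0.5, 0.2, -1.3]
finger_gap: 0.232
finger_force: 58.8
```

jog_arm --steps '[0,0,0,0,0,0.003,255,0,0,0,0,0,0.003,255,0,0,0,0,0,0,255]'

```text
t: 14.25
tool_pos: [622.9, 7.6, 92.6]
ee_rot: [[0.001, 1.0, -0.001], [1.0, -0.001, -0.0], [-0.0, -0.001, -1.0]]
contact_force: [-0.7, -0.1, -0.6]
finger_gap: 0.232
finger_force: 58.8
```

jog_arm --steps '[0,0,0,0,0,0.004,255,0,0,0,0,0,0.004,255,0,0,0,0,0,0.004,255,0,0,0,0,0,0,255]'

```text
t: 14.58
tool_pos: [622.6, 7.4, 80.2]
ee_rot: [[0.001, 1.0, -0.002], [1.0, -0.001, -0.0], [-0.0, -0.002, -1.0]]
contact_force: [-0.6, 0.3, -0.9]
finger_gap: 0.229
finger_force: 58.8
```

jog_arm --steps '[0,0,0,0,0,0.003,255,0,0,0,0,0,0.003,255,0,0,0,0,0,0,255]'

```text
t: 14.83
tool_pos: [623.0, 7.5, 74.7]
ee_rot: [[0.001, 1.0, -0.001], [1.0, -0.001, -0.0], [-0.0, -0.001, -1.0]]
contact_force: [-0.2, -0.3, -0.6]
finger_gap: 0.234
finger_force: 58.8
```

jog_arm --steps '[0,0,0,0,0,0.002,255,0,0,0,0,0,0.002,255,0,0,0,0,0,0,255]'

```text
t: 15.08
tool_pos: [623.1, 7.4, 70.9]
ee_rot: [[0.001, 1.0, -0.001], [1.0, -0.001, -0.0], [-0.0, -0.001, -1.0]]
contact_force: [-0.4, -0.5, -1.2]
finger_gap: 0.235
finger_force: 58.8
```

jog_arm --steps '[0,0,0,0,0,0.002,255,0,0,0,0,0,0.002,255,0,0,0,0,0,0,255]'

```text
t: 15.33
tool_pos: [623.6, 7.6, 68.7]
ee_rot: [[0.001, 1.0, 0.0], [1.0, -0.001, -0.0], [-0.0, 0.0, -1.0]]
contact_force: [-4.7, -0.4, 11.3]
finger_gap: 0.233
finger_force: 60.1
```

jog_arm --steps '[0,0,0,0,0,0.001,255,0,0,0,0,0,0,255]'

```text
t: 15.5
tool_pos: [623.6, 7.5, 68.6]
ee_rot: [[0.001, 1.0, 0.0], [1.0, -0.001, -0.001], [-0.001, 0.0, -1.0]]
contact_force: [-6.6, -0.9, 18.4]
finger_gap: 0.23
finger_force: 61.0
```

jog_arm --steps '[0,0,0,0,0,0,0,0,0,0,0,0,0,0,0,0,0,0,0,0,0,0,0,0,0,0,0,0,0,0,0,0,0,0,0,0,0,0,0,0,0,0,0,0,0,0,0,-0.02,0,0,0,0,0,0,-0.03,0,0,0,0,0,0,-0.03,0,0,0,0,0,0,-0.03,0]'

```text
t: 16.33
tool_pos: [623.0, 7.5, 177.2]
ee_rot: [[0.001, 1.0, -0.001], [1.0, -0.001, 0.0], [0.0, -0.001, -1.0]]
contact_force: [0.6, -0.4, 0.3]
finger_gap: 1.0
finger_force: 0.0
```

```bash
python3 - <<'E'
from h import *
s,c,im=shot("wrist","w8");print(s["tool_pos"],s["contact_force"],s["finger_gap"])
for n,P in {"pencil tip":[623.6,5.2,90],"straight":[623.6,5.2,74],"shoulder":[623.6,5.2,40]}.items():print(n,px(c,P).round(1))
shot("side","s8")
E
```

```text
[622.97807792   7.50765026 177.20653552] [ 0.5887066  -0.35633445  0.29727122] 0.9996887636209204
pencil tip [318.1 219.6]
straight [318.1 211.6]
shoulder [318.2 197.4]
```

jog_arm --steps '[0,0,0,0.0259,-0.0179,0,0,0,0,0,0.0259,-0.0179,0,0,0,0,0,0.0259,-0.0179,0,0,0,0,0,0.0259,-0.0179,0,0,0,0,0,0.0259,-0.0179,0,0,0,0,0,0.0259,-0.0179,0,0,0,0,0,0.0259,-0.0179,0,0,0,0,0,0.0259,-0.0179,0,0,0,0,0,0,0,0,0,0,0,0,0,0,0,0]'

```text
t: 17.27
tool_pos: [479.0, 216.6, 176.0]
ee_rot: [[-0.003, 1.0, -0.001], [1.0, 0.003, 0.0], [0.0, -0.001, -1.0]]
contact_force: [1.1, -0.6, 1.7]
finger_gap: 1.001
finger_force: 0.0
```

```bash
python3 - <<'E'
from h import *;import pickle
s,c,im=shot("wrist","w9");pickle.dump((s,c),open("w9.pkl","wb"));print(s["tool_pos"],px(c,[480,273,104]))
s2,c2,i2=shot("side","s9")
a=cv2.imread("pics/w8.png")[120:340,200:430];b=im[0:300,180:460]
k=cv2.resize(i2[150:300,230:380],(270,270))
o=np.zeros((570,800,3),np.uint8)
A=cv2.resize(a,None,fx=1.7,fy=1.7);B=cv2.resize(b,None,fx=1.35,fy=1.35);print(A.shape,B.shape)
o[:A.shape[0],:A.shape[1]]=A;o[:B.shape[0],400:400+B.shape[1]]=B[:, :400];i=cv2.resize(i2[150:240,240:360],None,fx=1.6,fy=1.6,interpolation=cv2.INTER_CUBIC);o[420:420+i.shape[0],:i.shape[1]]=i
cv2.imwrite("pics/q9.png",o)
E
```

```text
[479.02315656 216.56440908 176.01871025] [318.80758909 138.51555806]
(374, 391, 3) (405, 378, 3)
```

View pics/q9.png

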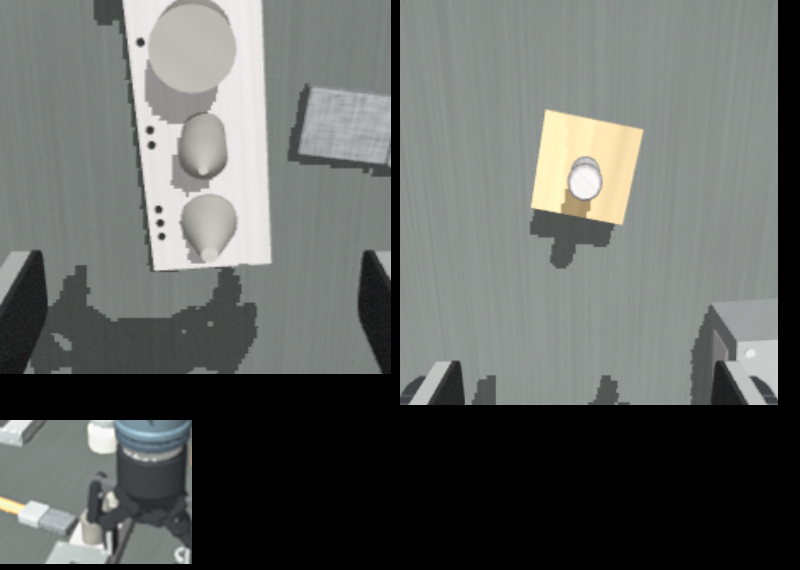

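Left: the pencil stands in hole 2 (two dots) with its tip at px (319,220), as predicted for home, and the drum is in hole 1. Right: the pin top is at px (317,134) on the yellow holder. No image shows anything else disturbed.

```bash
python3 - <<'E'
from h import *;import pickle
s,c=pickle.load(open("w9.pkl","rb"))
C=[onz(c,((u-400)/1.35+180,v/1.35),40) for u,v in [(545,110),(643,128),(622,224),(531,207)]]
print("holder",np.mean(C,0).round(1),[np.linalg.norm(C[i]-C[i-1]).round() for i in range(4)])
g=cv2.cvtColor(cv2.imread("pics/w9.png"),cv2.COLOR_BGR2GRAY)[115:155,300:340]
m=(g>215).astype(np.uint8);cc=max(cv2.findContours(m,0,1)[0],key=cv2.contourArea);e=cv2.fitEllipse(cc);p=np.array(e[0])+[300,115]
P=onz(c,p,104);print(p,e[1],P.round(1))
s=sensors.state();print(s["tool_pos"],togo(s,[P[0],P[1],76]).round(4))
E
```

```text
holder [478.8 274.4  40. ] [np.float64(55.0), np.float64(56.0), np.float64(56.0), np.float64(56.0)]
[319.69931221 133.95531082] (42.47161102294922, 44.13774490356445) [480.5 275.7 104. ]
[480.71539334 213.90459778 175.92154811] [ 0.0619 -0.0003  0.0999]
```

jog_arm --steps '[0,0,0,0.03,-0.0005,0,0,0,0,0,0.03,-0.0005,0,0,0,0,0,0,0,0.025,0,0,0,0,0,0,0.025,0,0,0,0,0,0,0.025,0,0,0,0,0,0,0.025,0,0,0,0,0,0,0,0,0,0,0,0,0,0,0]'

```text
t: 18.03
tool_pos: [479.4, 273.2, 75.4]
ee_rot: [[0.003, 1.0, -0.002], [1.0, -0.003, -0.002], [-0.002, -0.002, -1.0]]
contact_force: [0.2, -0.2, -0.2]
finger_gap: 0.998
finger_force: 0.0
```

jog_arm --steps '[0,0,0,0,0,0,255,0,0,0,0,0,0,255,0,0,0,0,0,0,255,0,0,0,0,0,0,255,0,0,0,0,0,0,255,0,0,0,0,0,0,255,0,0,0,0,0,0,255,0,0,0,0,0,0,255,0,0,0,0,0,0,255,0,0,0,0,0,0,255,0,0,0,0,0,0,255,0,0,0,0,0,0,255]'

```text
t: 19.03
tool_pos: [479.6, 275.0, 76.8]
ee_rot: [[0.001, 1.0, 0.001], [1.0, -0.001, 0.0], [0.0, 0.001, -1.0]]
contact_force: [-1.1, -1.4, 6.0]
finger_gap: 0.175
finger_force: 58.4
```

jog_arm --steps '[0,0,0,0,0,-0.01,255,0,0,0,0,0,-0.03,255,0,0,0,0,0,-0.03,255,0,0,0,0,0,-0.03,255]'

```text
t: 19.37
tool_pos: [478.8, 274.7, 177.6]
ee_rot: [[0.001, 1.0, -0.001], [1.0, -0.001, -0.0], [-0.0, -0.001, -1.0]]
contact_force: [0.3, -0.3, -0.6]
finger_gap: 0.172
finger_force: 58.4
```

jog_arm --steps '[0,0,0,-0.025,0.0168,0,255,0,0,0,-0.025,0.0168,0,255,0,0,0,-0.025,0.0168,0,255,0,0,0,-0.025,0.0168,0,255,0,0,0,-0.025,0.0168,0,255,0,0,0,-0.025,0.0168,0,255,0,0,0,-0.025,0.0168,0,255,0,0,0,-0.025,0.0168,0,255,0,0,0,0,0,0,255,0,0,0,0,0,0,255,0,0,0,0,0,0,255]'

```text
t: 20.28
tool_pos: [613.2, 75.3, 176.4]
ee_rot: [[0.001, 1.0, -0.0], [1.0, -0.001, 0.001], [0.001, -0.0, -1.0]]
contact_force: [0.2, 0.4, -1.2]
finger_gap: 0.173
finger_force: 58.5
```

```bash
python3 - <<'E'
from h import *;import pickle
s,c,im=shot("wrist","w10");pickle.dump((s,c),open("w10.pkl","wb"));T=np.array(s["tool_pos"]);print(T,s["finger_gap"])
g=cv2.cvtColor(im,cv2.COLOR_BGR2GRAY)
u,v=px(c,[614.5,138.5,62]).astype(int);print(u,v)
for t in(25,40):
  q=g[v-22:v+23,u-22:u+23];m=(q<np.median(q)-t).astype(np.uint8)
  n,l,st,ct=cv2.connectedComponentsWithStats(m)
  for i in range(1,n):
    if st[i,4]>40:
      p=st[i,:2]+(st[i,2:4]-1)/2+[u-22,v-22];print(t,st[i],p,onz(c,p,62).round(1))
for dy in(-2,0,2):print(dy,"tip",px(c,T+[0,dy,-74.8]).round(1),"top",px(c,T+[0,dy,27.2]).round(1))
cv2.imwrite("pics/w10c.png",cv2.resize(im[40:400,170:470],None,fx=1.6,fy=1.6))
E
```

```text
[613.15741962  75.31538798 176.44148738] 0.17285404706549404
318 120
25 [ 13  14  21  21 212] [319. 122.] [614.5 137.6  62. ]
40 [ 13  14  21  21 177] [319. 122.] [614.5 137.6  62. ]
-2 tip [317.1 226.2] top [315.9 335.3]
0 tip [317.1 223.5] top [315.9 330.8]
2 tip [317.1 220.7] top [315.9 326.4]
```

View pics/w10c.png

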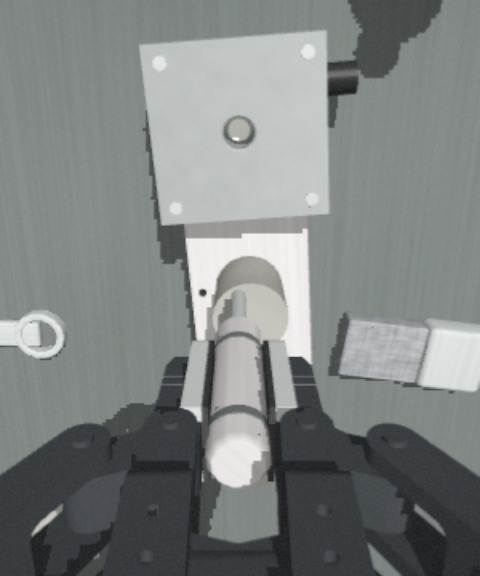

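The wrist crop shows the opening at crop (239,130) with the white button under it, and the pin tip at crop (239,292). The pin is gripped with its handle top at (237,462).

jog_arm --steps '[0,0,0,0.022,0,0,255,0,0,0,0.022,0,0,255,0,0,0,0.0196,-0.0003,0,255,0,0,0,0,0,0.015,255,0,0,0,0,0,0.015,255,0,0,0,0,0,0,255,0,0,0,0,0,0.006,255,0,0,0,0,0,0,255]'

```text
t: 21.0
tool_pos: [612.8, 138.7, 140.0]
ee_rot: [[0.0, 1.0, -0.001], [1.0, -0.0, -0.0], [-0.0, -0.001, -1.0]]
contact_force: [-0.5, 0.7, -0.2]
finger_gap: 0.171
finger_force: 58.5
```

jog_arm --steps '[0,0,0,0,0,0.004,255,0,0,0,0,0,0.003,255,0,0,0,0,0,0,255]'

```text
t: 21.25
tool_pos: [613.2, 138.1, 133.0]
ee_rot: [[0.001, 1.0, -0.0], [1.0, -0.001, -0.0], [-0.0, -0.0, -1.0]]
contact_force: [-0.4, 0.2, -0.2]
finger_gap: 0.173
finger_force: 58.5
```

jog_arm --steps '[0,0,0,0,0,0.004,255,0,0,0,0,0,0.004,255,0,0,0,0,0,0,255]'

```text
t: 21.5
tool_pos: [612.8, 138.1, 124.4]
ee_rot: [[0.001, 1.0, -0.001], [1.0, -0.001, -0.0], [-0.0, -0.001, -1.0]]
contact_force: [-0.5, 0.0, -0.7]
finger_gap: 0.174
finger_force: 58.5
```

jog_arm --steps '[0,0,0,0,0,0.004,255,0,0,0,0,0,0.003,255,0,0,0,0,0,0,255]'

```text
t: 21.75
tool_pos: [613.4, 138.3, 117.9]
ee_rot: [[0.001, 1.0, 0.0], [1.0, -0.001, 0.0], [0.0, 0.0, -1.0]]
contact_force: [0.4, -0.8, 1.9]
finger_gap: 0.17
finger_force: 58.7
```

jog_arm --steps '[0,0,0,0,0,0.002,255,0,0,0,0,0,0.001,255,0,0,0,0,0,0,255]'

```text
t: 22.0
tool_pos: [613.5, 138.4, 115.4]
ee_rot: [[0.001, 1.0, 0.0], [1.0, -0.001, 0.0], [0.0, 0.0, -1.0]]
contact_force: [-0.4, 1.1, 3.6]
finger_gap: 0.169
finger_force: 58.9
```

Spring behaviour as expected (1.9 → 3.6 N). Pressing to the stop.

jog_arm --steps '[0,0,0,0,0,0.002,255,0,0,0,0,0,0.001,255,0,0,0,0,0,0,255]'

```text
t: 22.25
tool_pos: [613.8, 138.5, 113.4]
ee_rot: [[0.001, 1.0, 0.001], [1.0, -0.001, -0.0], [-0.0, 0.001, -1.0]]
contact_force: [-3.2, -0.6, 10.9]
finger_gap: 0.171
finger_force: 59.9
```

jog_arm --steps '[0,0,0,0,0,0.001,255,0,0,0,0,0,0,255,0,0,0,0,0,0,255]'

```text
t: 22.5
tool_pos: [614.0, 138.6, 113.2]
ee_rot: [[0.001, 1.0, 0.001], [1.0, -0.001, -0.0], [-0.0, 0.001, -1.0]]
contact_force: [-3.8, -2.3, 16.4]
finger_gap: 0.175
finger_force: 60.5
```

```bash
python3 - <<'E'
from rig import sensors, job_done
s=sensors.state();print(s["contact_force"],s["tool_pos"]);print(job_done())
E
```

```text
[-3.75705606 -2.33318748 16.4294225 ] [613.95544006 138.59292661 113.19764494]
the job is handed in; nothing more can be done
None
```

The drum stone is home in hole 1, the pencil stone is home in hole 2, and the gripped pin holds the button at its stop with about 16 N; I handed the job in at about 22.5 s without a last camera check after the press.

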